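# Pin the mould clamp and hold the recessed reset

### The job

Get the mould clamp ready: take the blue-headed locking pin from the wooden stand, push it down through the fork and the clamp bar until its collar sits on top of the fork, and let go of it. Only then take the yellow-handled stylus by its handle, reach its rod through the yellow-ringed hole in the control box and push the recessed green reset button fully down; finish like that, still gripping the stylus by its handle and holding the button down. Leave the cup, the casting and the jar alone.

Things in the scene. Friction and masses are not known exactly. Their poses are not given: they have to be found in the camera images.
- pin_grip (a point): Locking pin, loose, upright: point half-way up its round blue grip (20 mm across, 42 mm tall, top 21 mm above this point); z axis along the pin, up. Below: steel collar 28 mm across, 5 mm thick, underside 26 mm below this point; then a shank 12 mm across with a tapered foot (6 mm at the end, 5 mm long), ending 78 mm below this point.
- stylus_grip (a point): Stylus, loose, upright: point half-way up its round yellow handle (18 mm across, 44 mm tall, top 22 mm above this point); z axis along the stylus, up. Below: black collar 26 mm across, 4 mm thick, underside 26 mm below this point; then a steel rod 8 mm across, 65 mm long.
- stylus_tip (a point): The lower end of the stylus's rod, on its axis, 91 mm below stylus_grip.
- pin: The whole pin, about 90 g; origin at the centre of the collar's underside, z axis up along the pin. It starts upright with the shank in one of the stand's two holes (which one varies) and the collar on the stand's top.
- stylus: The whole stylus, about 50 g; origin at the centre of the collar's underside, z axis up along the stylus. It starts upright in the stand's other hole, collar on the stand's top.
- stand: Fixed wooden block 50 x 150 x 70 mm (its x, y, z), origin at the centre of its underside on the table. Two holes 16 mm across, 68 mm deep, open on top, at 45 mm to either side of the centre along its y axis: pin in one, stylus in the other.
- fork_hole (a point): Mould clamp: centre of the mouth of the upright hole in its dark steel fork, on the fork's top, 68 mm above the table; z up, x along the clamp bar. Hole 15 mm across, 2 mm chamfers, through upper cheek (68 to 56 mm high), bar end (52.5 to 40.5) and lower cheek (37 to 25), all fixed in line. Pin home: collar on the fork, pin_grip 26 mm above this point; it slides in with a light push.
- mould_clamp: The whole clamp, fixed; origin on the table under the fork hole, x along the bar. Fork 50 x 44 mm from above, around the hole; green base 100 mm wide, from x = -40 to 210 mm, with a clay mould under the aluminium bar. Nothing on it is higher than 68 mm.
- aperture (a point): Centre of the yellow-ringed hole in the top of the grey control box, on its top face 75 mm above the table; z up. Hole 18 mm across, through a 6 mm panel, hollow below. The box is fixed, 130 x 120 mm (along x, y of this point), hole in the middle; small lamps stand 4 mm high near two corners.
- reset_button_top (a point): Centre of the top of the green round reset button (28 mm across) inside the box, right under the aperture: 41 mm below the box's top when up. It is pressed straight down.
- reset_button (a joint): How far the button is pressed, in m: 0 up, 0.006 fully down. It springs back: 1.5 N starts it moving, 5 N holds it fully down; the stylus's own weight does not press it.
- pour_cup_mid (a point): Bystander: open terracotta cup, 72 mm across, 60 mm tall; point on its axis half-way up.
- casting_mid (a point): Bystander: dark bell-shaped metal casting, 60 mm across its foot, 62 mm tall; point on its axis half-way up.
- slurry_jar_mid (a point): Bystander: white jar with black cap, 64 mm across, 85 mm tall; point on its axis half-way up.

How it is judged:
By the outcome, as a careful person would: the job done as asked, in the order asked, and still so for the second after the job is handed in, while the arm keeps its last pose, push and grip.
It also fails if it takes over 54 s, if anything falls off the work surface, if the arm or the gripper's body presses on something with over 40 N, if the wrist force passes 120 N, or if a joint passes its speed limit or range.

### The arm

A 6-joint arm with a two-finger parallel gripper is mounted at the origin on the work surface. World frame = base frame: x ahead of the robot, y to its left, z up, the work surface at z = 0. Lengths are in m, angles in rad, forces in N, time in s.
With the tool pointing down it reaches from about 0.325 to 0.775 m from the base axis. Payload 5.5 kg.
Tool frame: the origin (TCP) lies between the finger pads; the fingertips stand manip.tips_ahead ahead of it and the grasp point (between the pads) lies 6 mm ahead of it (manip.tips_ahead is the distance from the TCP to the fingertips, in m); z points along the fingers, x is the direction in which the jaws open and shut, and the axes are right-handed (so a half turn about z gives the same grasp; the last joint's range is limited). The gripper opens to 85 mm and grips with 20 to 120 N. Pads are 22 mm wide; open, the fingers measure 114 mm over their backs; the gripper's body (76 mm by 85 mm) begins 54 mm behind the grasp point. The pads swing forward as they close: fully open they stand 13 mm farther back than shut.
Start: joints at [-1.238, 0.091, 1.231, -0, 1.82, -0.057], TCP at [0.228, -0.555, 0.256] pointing down, gripper open.
Joint ranges: [-2.87, 2.87], [-0.86, 2.18], [0.17, 2.46], [-1.51, 4.65], [0.06, 2.69], [-2.65, 2.65]. Speed limits (rad/s): [2.57, 2.57, 3.01, 3.14, 3.14, 3.14].

### API

Orientations are given as a rotation vector (axis times angle).
In Python, from plant import manip gives the robot as it stands.
- The arm moves only by the tool apply_moves, never from a script. Its argument "deltas" is a list of rows, each an object of numbers: "gripper": the opening, from 0 (shut) to 1 (fully open); "x", "y", "z": the shift along the tool's x, y, z in units of 50 mm (1.0 is 50 mm); "twist": the turn about the tool's z in units of 5 degrees (1.0 is 5 degrees). In form: [{"gripper": .., "x": .., "y": .., "z": .., "twist": ..}, ...]. A call has 1 to 12 rows; each row shifts and turns the pose as measured when the row begins, along the tool's axes as they then stand; what a row does not reach is not made up. A row lasts 1/10 s, in which the tool goes at most 50 mm and 8.59 degrees, less where a joint would pass 70% of its speed; a pose out of reach is approached as far as the arm can. A call is refused whole if a number of a shift passes 1 or a number of a turn 1, either way. A call with a gripper value outside its range is refused whole. The fingers move at their own pace and stop on an object; "grip_force" is the grip in N (left out, the last holds). Time passes only in rows, so rows that do not move let the fingers close. It gives the time, the measured TCP pose, the force and the opening at its end, in the units of the state.
- manip.read_state(): the state, without advancing time (a new reading comes with each control period).
- manip.get_image(name): name is "scene" or "top"; returns a dict with "pixels" (384x512x3 uint8, red, green, blue), "camera_matrix" (3x3 intrinsics, pixels), "dist" ([k1, k2, p1, p2, k3] as OpenCV has them; the pictures are not rectified), "position" and "orientation" of the camera in the world. Camera axes: x right, y up, looking along -z (the intrinsics and any distortion apply to the point x, -y, -z); pixel columns grow to the right and rows downward; lengths in m; the calibration is good to about 2 mm. A picture is of the moment at which its call begins. There is no depth.
- manip.hand_in(): hands the job in, once; it reports no verdict.
The state is a dict: "clock": time; "q": joint angles; "joint_vel": joint speeds; "joint_torque": joint torques, N m; "eef_pos": TCP position; "eef_rot": TCP orientation; "contact_force": force on the tool from outside, world axes, zero at the start; "torque": the same for the moment, N m; "opening": opening from 0.0 (shut) to 1.0 (fully open).
Only numpy, scipy, OpenCV 4.12 (cv2) and the standard library are available. Lean on these libraries where they do the work, as an engineer would, in place of code of your own. Each camera call takes 0.05 s, during which the arm holds its last target.

## Working session

There is one attempt and no reset: what is moved stays moved. The work goes in short steps, Python scripts to look and compute and a tool call to move; the robot and the scene stay as the last step left them, time stands still between calls to the robot, and variables do not carry over. Pictures are saved under pics/ and viewed, and the job is handed in when it is done.

Besides the shell and the picture viewer there is one more tool, called after "Request:" by a JSON object that holds its "api" and its "payload", one argument or row to a line. apply_moves: Moves the arm, as the interface text tells. Its arguments: {"type":"object","properties":{"deltas":{"type":"array","items":{"type":"object","properties":{"gripper":{"type":"number"},"x":{"type":"number"},"y":{"type":"number"},"z":{"type":"number"},"twist":{"type":"number"}}}},"grip_force":{"type":"number"}},"required":["deltas"]}

```bash
mkdir -p pics; ls; cat > h.py <<'E'
from plant import manip
import numpy as np, cv2
from scipy.spatial.transform import Rotation as R
def grab(n,f=None):
    d=manip.get_image(n)
    if f: cv2.imwrite(f,cv2.cvtColor(np.array(d["pixels"]),cv2.COLOR_RGB2BGR))
    return d
def rot(o):
    o=np.array(o,float)
    return o if o.shape==(3,3) else (R.from_rotvec(o).as_matrix() if o.size==3 else R.from_quat(o).as_matrix())
def ray(d,uv):
    K=np.array(d["camera_matrix"],float);D=np.array(d["dist"],float)
    p=cv2.undistortPoints(np.array(uv,float).reshape(-1,1,2),K,D).reshape(-1,2)
    v=np.c_[p[:,0],-p[:,1],-np.ones(len(p))]
    return np.array(d["position"],float), v@rot(d["orientation"]).T
def onz(d,uv,z):
    o,v=ray(d,uv); return o+v*((z-o[2])/v[:,2:3])
def proj(d,P):
    K=np.array(d["camera_matrix"],float);D=np.array(d["dist"],float)
    c=(np.array(P,float).reshape(-1,3)-np.array(d["position"]))@rot(d["orientation"])
    c=c*[1,-1,-1]
    return cv2.projectPoints(c,np.zeros(3),np.zeros(3),K,D)[0].reshape(-1,2)
E
python3 - <<'E'
from h import *
s=manip.read_state()
print(s, manip.tips_ahead)
for n in("scene","top"):
    d=grab(n,f"pics/{n}0.png"); print(n,d["position"],d["orientation"],d["camera_matrix"],d["dist"])
E
```

```text
pics
{'clock': 0.0, 'q': array([-1.23768619e+00,  9.18630446e-02,  1.23192441e+00, -3.34628199e-05,
        1.81980047e+00, -5.66795566e-02]), 'joint_vel': array([ 0.00074462, -0.00039231,  0.00064092,  0.00063138, -0.00065237,
       -0.00022195]), 'joint_torque': array([-5.84594527e-04, -4.58732665e+01, -4.18020523e+01, -1.37825596e-04,
        1.16652728e-02,  2.24066406e-05]), 'eef_pos': array([ 0.22791633, -0.55476144,  0.25512657]), 'eef_rot': array([-2.60861124e+00,  1.74852811e+00,  2.53015910e-03]), 'contact_force': array([-0.09602706,  0.31941283,  1.15645261]), 'torque': array([0.02974474, 0.03979763, 0.00062995]), 'opening': 1.0044078767462519} 0.025
scene [0.9528883  0.59850739 0.98145333] [0.2517669  0.86326096 2.45157737] [[408.15162862   0.         252.66481078]
 [  0.         408.15162862 191.83730364]
 [  0.           0.           1.        ]] [-0.10140384  0.          0.          0.          0.        ]
top [0.49660783 0.00763745 1.39409165] [ 0.03682428 -0.0493447  -1.54090732] [[360.74498625   0.         256.87169999]
 [  0.         360.74498625 184.80190966]
 [  0.           0.           1.        ]] [-0.0415551  0.         0.         0.         0.       ]
```

View pics/scene0.png

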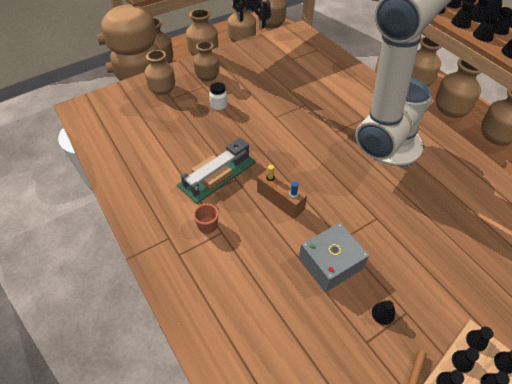

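View pics/top0.png

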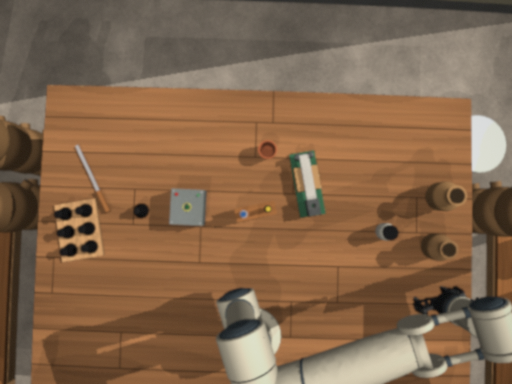

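The scene view shows the blue pin near (294,187), the yellow stylus near (270,172), the fork near (238,150) and the aperture near (335,250). In the top view they are near (243,214), (267,209), (313,208) and (187,206). I'll zoom in to get exact positions.

```bash
python3 - <<'E'
import cv2,numpy as np
t=cv2.imread('pics/top0.png');s=cv2.imread('pics/scene0.png')
def crop(im,x,y,w,h,k): return cv2.resize(im[y:y+h,x:x+w],None,fx=k,fy=k,interpolation=cv2.INTER_CUBIC)
cv2.imwrite('pics/t0a.png',crop(t,160,140,180,100,4.4))
cv2.imwrite('pics/s0a.png',crop(s,170,130,200,160,3.7))
E
```

```text
(no output)
```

View pics/t0a.png

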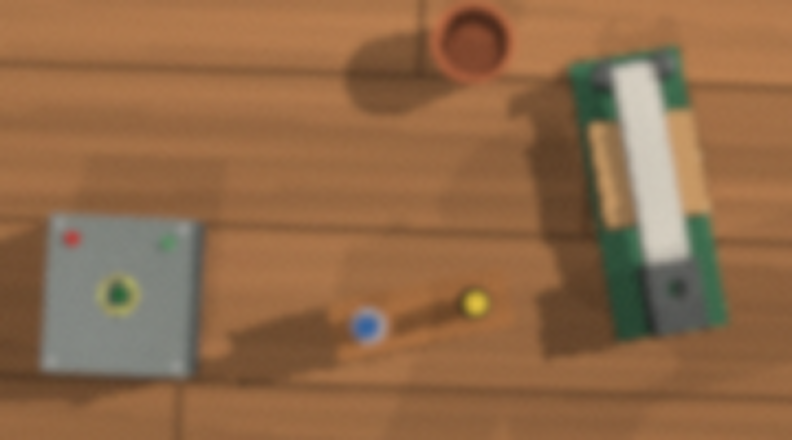

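View pics/s0a.png

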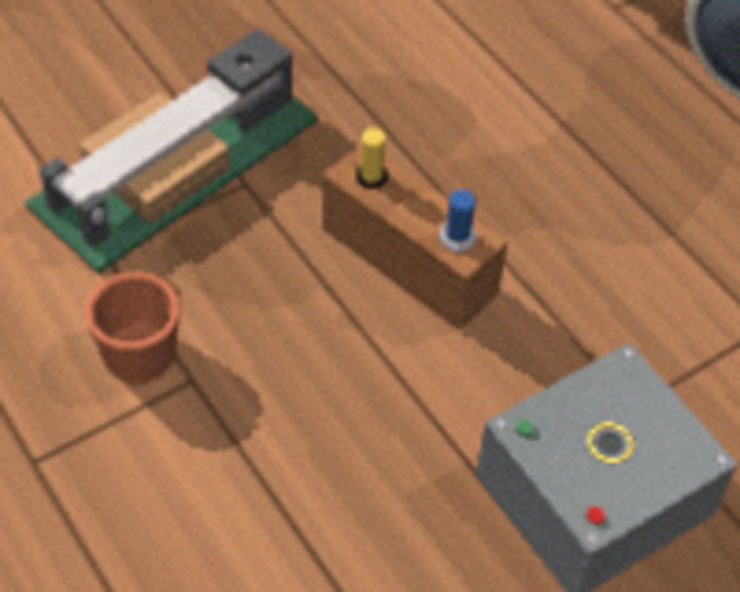

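```bash
cat > m.py <<'E'
from h import *
def tri(ds,uvs):
    A=np.zeros((3,3));b=np.zeros(3)
    L=[]
    for d,uv in zip(ds,uvs):
        o,v=ray(d,uv);v=v[0]/np.linalg.norm(v[0]);P=np.eye(3)-np.outer(v,v);A+=P;b+=P@o;L.append((o,P))
    x=np.linalg.solve(A,b); return x,[np.linalg.norm(P@(x-o))*1000 for o,P in L]
def cen(d,lo,hi,box=None):
    hsv=cv2.cvtColor(np.array(d["pixels"]),cv2.COLOR_RGB2HSV)
    m=cv2.inRange(hsv,np.array(lo),np.array(hi))
    if box:
        k=np.zeros_like(m);x,y,w,h=box;k[y:y+h,x:x+w]=1;m*=k
    n,l,st,c=cv2.connectedComponentsWithStats(m)
    i=1+np.argmax(st[1:,4]); return c[i],st[i]
E
python3 - <<'E'
from m import *
np.set_printoptions(precision=4,suppress=True)
S=grab("scene");T=grab("top")
B=((105,130,70),(125,255,255));Y=((22,120,90),(34,255,255))
for nm,c,bs,bt,zt in(("pin",B,(280,170,30,40),(230,200,30,30),.117),("sty",Y,(255,155,30,40),(255,195,30,30),.118)):
    s,a=cen(S,*c,bs);t,b=cen(T,*c,bt)
    print(nm,s,a,t,b,"tri",tri([S,T],[s,t]),"scene z.096",onz(S,s,.096),"top@top",onz(T,t,zt-.005))
# aperture
for nm,d,bx in(("S",S,(320,235,30,30)),("T",T,(175,195,25,25))):
    c,st=cen(d,(22,60,80),(40,255,255),bx)
    x,y,w,h=st[:4]
    print("ap",nm,c,st,onz(d,c,.075),onz(d,(x+(w-1)/2,y+(h-1)/2),.075))
print("fork hole",onz(S,(236.2,146.2),.068),onz(T,(313.9,205.5),.068))
# fork top poly, dark gray
im=np.array(S["pixels"]);
E
```

```text
pin [294.127  187.5397] [292 182   6  13  63] [242.875 213.875] [242 213   3   3   8] tri (array([0.4628, 0.0451, 0.0941]), [np.float64(0.5841775777026139), np.float64(0.5841775777026017)]) scene z.096 [[0.4643 0.046  0.096 ]] top@top [[0.4628 0.045  0.112 ]]
sty [270.3387 171.2419] [268 165   6  14  62] [267.5217 208.3913] [265 206   6   6  23] tri (array([ 0.4848, -0.0428,  0.0927]), [np.float64(0.3252983795040719), np.float64(0.32529837950412616)]) scene z.096 [[ 0.4868 -0.0406  0.096 ]] top@top [[ 0.4848 -0.0418  0.113 ]]
ap S [334.7241 248.9828] [329 244  13  11  58] [[0.4843 0.2552 0.075 ]] [[0.4837 0.2556 0.075 ]]
ap T [186.5    206.8462] [182 203  10   9  52] [[0.4813 0.2525 0.075 ]] [[0.4807 0.2525 0.075 ]]
fork hole [[ 0.5043 -0.2064  0.068 ]] [[ 0.4999 -0.2139  0.068 ]]
```

```bash
python3 - <<'E'
import cv2,numpy as np
t=cv2.imread('pics/top0.png');s=cv2.imread('pics/scene0.png')
def crop(im,x,y,w,h,k): return cv2.resize(im[y:y+h,x:x+w],None,fx=k,fy=k,interpolation=cv2.INTER_NEAREST)
a=crop(t,294,190,40,32,12);b=crop(s,222,132,32,32,12)
o=np.zeros((400,800,3),np.uint8);a=cv2.resize(a,(400,320),interpolation=0);o[:320,:400]=a[:,:400];o[:384,410:794]=b
o=np.clip(o*1.6,0,255).astype(np.uint8)
cv2.imwrite('pics/f0.png',o)
E
```

```text
(no output)
```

View pics/f0.png

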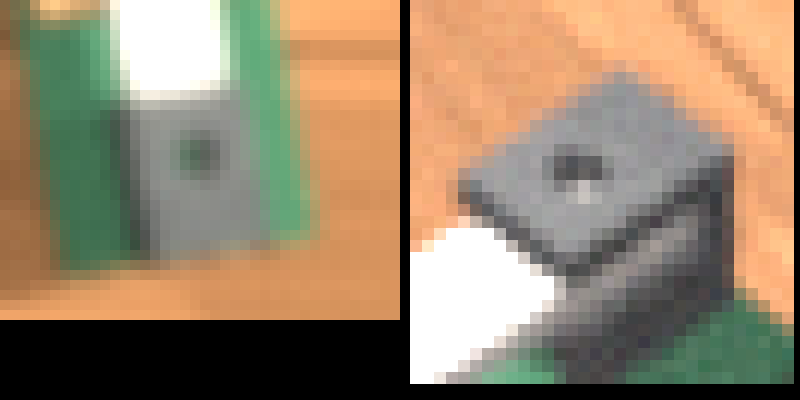

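```bash
cat > go.py <<'E'
from m import *
import sys
s=manip.read_state();np.set_printoptions(precision=3,suppress=True)
M=R.from_rotvec(s["eef_rot"]).as_matrix()
t=np.array([float(a) for a in sys.argv[1:4]])
print("pos",s["eef_pos"],"t",round(s["clock"],2),"x",M[:,0],"z",M[:,2],"F",s["contact_force"],"op",s["opening"])
print("units", M.T@(t-s["eef_pos"])/.05)
E
python3 go.py .463 .0452 .20; python3 - <<'E'
from m import *
S=grab("scene");T=grab("top")
print(onz(S,(235.7,146.0),.068),onz(T,(313.5,205.0),.068),tri([S,T],[(235.7,146.0),(313.5,205.0)]))
E
```

```text
pos [ 0.228 -0.555  0.256] t 0.2 x [ 0.38  -0.925 -0.001] z [-0.     0.001 -1.   ] F [0.497 0.353 0.217] op 0.9994309917851462
units [-9.314 -8.909  1.123]
[[ 0.50516135 -0.20800597  0.068     ]] [[ 0.50165345 -0.21237365  0.068     ]] (array([ 0.50184566, -0.21356128,  0.0615575 ]), [np.float64(0.2045011383075574), np.float64(0.20450113830739372)])
```

Request:
{"api": "apply_moves", "payload": {
  "deltas": [
    {"x":-0.6,"y":-0.55,"z":0,"gripper":0.6},
    {"x":-0.7,"y":-0.65,"z":0,"gripper":0.6},
    {"x":-0.7,"y":-0.65,"z":0,"gripper":0.6},
    {"x":-0.7,"y":-0.65,"z":0,"gripper":0.6},
    {"x":-0.7,"y":-0.65,"z":0,"gripper":0.6},
    {"x":-0.7,"y":-0.65,"z":0,"gripper":0.6},
    {"x":-0.7,"y":-0.65,"z":0,"gripper":0.6},
    {"x":-0.7,"y":-0.65,"z":0,"gripper":0.6},
    {"x":-0.7,"y":-0.65,"z":0,"gripper":0.6},
    {"x":-0.7,"y":-0.65,"z":0,"gripper":0.6},
    {"x":-0.7,"y":-0.65,"z":0,"gripper":0.6},
    {"x":-0.7,"y":-0.65,"z":0,"gripper":0.6}
  ],
  "grip_force": 60
}}

```text
$.deltas[0]: bad value
```

```bash
python3 go.py .463 .0452 .18
```

```text
pos [ 0.228 -0.555  0.256] t 0.3 x [ 0.38  -0.925 -0.001] z [-0.     0.001 -1.   ] F [ 0.475  0.81  -0.299] op 0.9964666532592057
units [-9.315 -8.909  1.524]
```

Request:
{"api": "apply_moves", "payload": {
  "deltas": [
    {"x":-0.6,"y":-0.55,"z":0.0,"twist":0.0,"gripper":0.6},
    {"x":-0.7,"y":-0.65,"z":0.0,"twist":0.0,"gripper":0.6},
    {"x":-0.7,"y":-0.65,"z":0.0,"twist":0.0,"gripper":0.6},
    {"x":-0.7,"y":-0.65,"z":0.0,"twist":0.0,"gripper":0.6},
    {"x":-0.7,"y":-0.65,"z":0.0,"twist":0.0,"gripper":0.6},
    {"x":-0.7,"y":-0.65,"z":0.0,"twist":0.0,"gripper":0.6},
    {"x":-0.7,"y":-0.65,"z":0.0,"twist":0.0,"gripper":0.6},
    {"x":-0.7,"y":-0.65,"z":0.0,"twist":0.0,"gripper":0.6}
  ],
  "grip_force": 60
}}

```text
clock: 1.1
eef_pos: [0.361, -0.1962, 0.2526]
eef_rot: [-2.597, 1.762, 0.005]
contact_force: [1.7, 0.1, 0.9]
opening: 0.603
```

```bash
python3 go.py .463 .0452 .18
```

```text
pos [ 0.361 -0.196  0.253] t 1.1 x [ 0.37  -0.929 -0.004] z [-0.001  0.004 -1.   ] F [1.746 0.145 0.857] op 0.6031314877247927
units [-3.724 -3.679  1.471]
```

Request:
{"api": "apply_moves", "payload": {
  "deltas": [
    {"x":-0.7,"y":-0.7,"z":0.1,"twist":0.0,"gripper":0.6},
    {"x":-0.7,"y":-0.7,"z":0.1,"twist":0.0,"gripper":0.6},
    {"x":-0.7,"y":-0.7,"z":0.1,"twist":0.0,"gripper":0.6},
    {"x":-0.7,"y":-0.7,"z":0.1,"twist":0.0,"gripper":0.6},
    {"x":-0.5,"y":-0.5,"z":0.2,"twist":0.0,"gripper":0.6},
    {"x":-0.2,"y":-0.2,"z":0.2,"twist":0.0,"gripper":0.6},
    {"x":0.0,"y":0.0,"z":0.2,"twist":0.0,"gripper":0.6}
  ]
}}

```text
clock: 1.8
eef_pos: [0.4596, 0.0411, 0.2054]
eef_rot: [-2.601, 1.749, -0.007]
contact_force: [-0.4, -0.4, 0.4]
opening: 0.601
```

```bash
python3 go.py .463 .0452 .18
```

```text
pos [0.46  0.041 0.205] t 1.8 x [ 0.377 -0.926 -0.   ] z [ 0.008  0.004 -1.   ] F [-0.423 -0.358  0.391] op 0.6008216408405588
units [-0.05  -0.089  0.51 ]
```

Request:
{"api": "apply_moves", "payload": {
  "deltas": [
    {"x":-0.05,"y":-0.09,"z":0.5,"twist":0.0,"gripper":0.6},
    {"x":0.0,"y":0.0,"z":0.5,"twist":0.0,"gripper":0.6},
    {"x":0.0,"y":0.0,"z":0.0,"twist":0.0,"gripper":0.6}
  ]
}}

```text
clock: 2.1
eef_pos: [0.4624, 0.0444, 0.1525]
eef_rot: [-2.603, 1.749, -0.006]
contact_force: [-0.4, 0.1, -0.4]
opening: 0.603
```

```bash
python3 go.py .463 .0452 .105; python3 - <<'E'
from h import *
for n,b in(("scene",(240,120,110,100)),("top",(200,170,110,80))):
    grab(n,"pics/x.png");im=cv2.imread("pics/x.png");x,y,w,h=b
    cv2.imwrite(f"pics/{n}1.png",cv2.resize(im[y:y+h,x:x+w],None,fx=5,fy=5))
E
```

```text
pos [0.462 0.044 0.152] t 2.1 x [ 0.378 -0.926  0.   ] z [ 0.006  0.003 -1.   ] F [-0.426  0.128 -0.409] op 0.6031223467342642
units [-0.011 -0.011  0.95 ]
```

View pics/scene1.png

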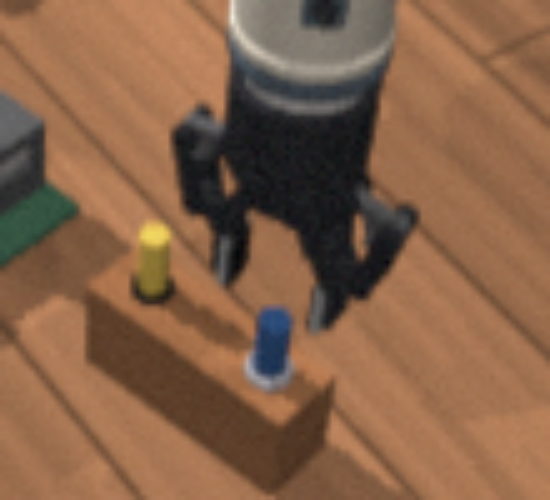

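The fingers straddle the blue grip (tips near (285,173) and (305,183), pin at (294,187)), with the yellow stylus outside them. I'll descend and grip.

Request:
{"api": "apply_moves", "payload": {
  "deltas": [
    {"x":0.0,"y":0.0,"z":0.4,"twist":0.0,"gripper":0.6},
    {"x":0.0,"y":0.0,"z":0.3,"twist":0.0,"gripper":0.6},
    {"x":0.0,"y":0.0,"z":0.2,"twist":0.0,"gripper":0.6},
    {"x":0.0,"y":0.0,"z":0.0,"twist":0.0,"gripper":0.6}
  ]
}}

```text
clock: 2.6
eef_pos: [0.4671, 0.0426, 0.1163]
eef_rot: [-2.593, 1.749, -0.026]
contact_force: [0.8, -0.5, 0.0]
opening: 0.598
```

```bash
python3 go.py .463 .0452 .105
```

```text
pos [0.467 0.043 0.116] t 2.6 x [ 0.375 -0.927  0.006] z [ 0.022  0.003 -1.   ] F [ 0.78  -0.486  0.029] op 0.5984305968475083
units [-0.081  0.061  0.224]
```

Request:
{"api": "apply_moves", "payload": {
  "deltas": [
    {"x":-0.08,"y":0.06,"z":0.1,"twist":0.0,"gripper":0.6},
    {"x":0.0,"y":0.0,"z":0.0,"twist":0.0,"gripper":0.6}
  ]
}}

```text
clock: 2.8
eef_pos: [0.4631, 0.0452, 0.1122]
eef_rot: [-2.591, 1.749, -0.028]
contact_force: [-0.3, -0.7, -0.9]
opening: 0.602
```

```bash
python3 go.py .463 .0452 .105; python3 go.py .463 .0452 .105
```

```text
pos [0.463 0.045 0.112] t 2.8 x [ 0.374 -0.927  0.006] z [ 0.024  0.003 -1.   ] F [-0.279 -0.744 -0.92 ] op 0.6021452128812437
units [-0.002  0.005  0.143]
pos [0.463 0.045 0.112] t 2.8 x [ 0.374 -0.927  0.006] z [ 0.024  0.003 -1.   ] F [-0.279 -0.744 -0.92 ] op 0.6021452128812437
units [-0.002  0.005  0.143]
```

Request:
{"api": "apply_moves", "payload": {
  "deltas": [
    {"x":0.0,"y":0.0,"z":-0.4,"twist":0.0,"gripper":0.6},
    {"x":0.0,"y":0.0,"z":-0.3,"twist":0.0,"gripper":0.6},
    {"x":0.0,"y":0.0,"z":0.0,"twist":0.0,"gripper":0.6}
  ]
}}

```text
clock: 3.1
eef_pos: [0.4623, 0.0454, 0.1495]
eef_rot: [-2.591, 1.747, -0.03]
contact_force: [0.3, -0.8, 0.8]
opening: 0.6
```

```bash
python3 go.py .463 .0452 .105
```

```text
pos [0.462 0.045 0.15 ] t 3.1 x [ 0.375 -0.927  0.007] z [ 0.025  0.003 -1.   ] F [ 0.267 -0.847  0.76 ] op 0.5996310509230055
units [0.003 0.01  0.89 ]
```

```bash
python3 - <<'E'
from h import *
o=[]
for n,b in(("scene",(240,120,90,100)),("top",(200,170,90,100))):
    grab(n,"pics/x.png");im=cv2.imread("pics/x.png");x,y,w,h=b
    o.append(cv2.resize(im[y:y+h,x:x+w],None,fx=4.4,fy=4.4))
cv2.imwrite("pics/c2.png",np.hstack(o))
print(manip.read_state()["q"])
E
```

```text
[ 0.02309709 -0.29704569  1.78526062  0.00204372  1.63122857  1.20997766]
```

View pics/c2.png

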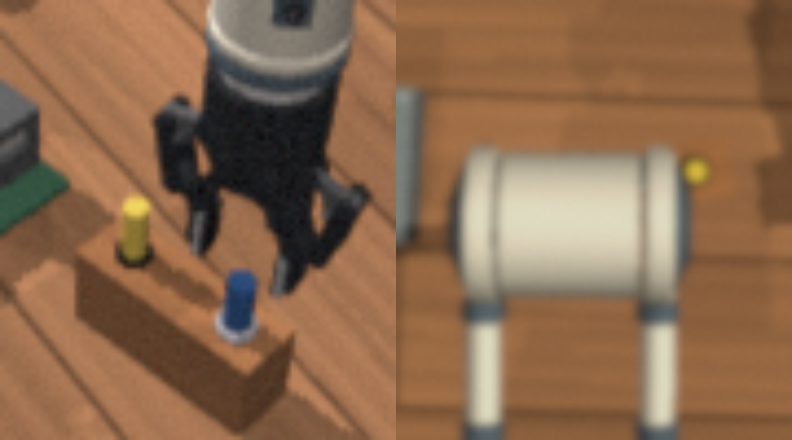

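The pin looks untouched, and the tips at about (286,176) and (304,185) bracket it. The tilt probably came from moving fast, so I'll go down slowly.

Request:
{"api": "apply_moves", "payload": {
  "deltas": [
    {"x":0.0,"y":0.0,"z":0.15,"twist":0.0,"gripper":0.6},
    {"x":0.0,"y":0.0,"z":0.15,"twist":0.0,"gripper":0.6},
    {"x":0.0,"y":0.0,"z":0.15,"twist":0.0,"gripper":0.6}
  ]
}}

```text
clock: 3.5
eef_pos: [0.4619, 0.0454, 0.1222]
eef_rot: [-2.593, 1.749, -0.025]
contact_force: [-0.5, -0.4, 0.7]
opening: 0.603
```

```bash
python3 go.py .463 .0452 .105;python3 - <<'E'
from h import *
S=grab("scene")
print(proj(S,[[.4628,.0454,.117],[.4628,.0454,.075],[.4628,.0454,.096]]))
E
```

```text
pos [0.462 0.045 0.122] t 3.5 x [ 0.375 -0.927  0.006] z [ 0.021  0.003 -1.   ] F [-0.523 -0.414  0.736] op 0.6026028105666904
units [ 0.01  -0.012  0.345]
[[295.06002506 182.36741124]
 [293.85206808 191.85836222]
 [294.44805216 187.18022328]]
```

Request:
{"api": "apply_moves", "payload": {
  "deltas": [
    {"x":0.01,"y":-0.01,"z":0.12,"twist":0.0,"gripper":0.6},
    {"x":0.0,"y":0.0,"z":0.12,"twist":0.0,"gripper":0.6},
    {"x":0.0,"y":0.0,"z":0.06,"twist":0.0,"gripper":0.6},
    {"x":0.0,"y":0.0,"z":0.0,"twist":0.0,"gripper":0.6}
  ]
}}

```text
clock: 3.95
eef_pos: [0.4611, 0.045, 0.1017]
eef_rot: [-2.596, 1.751, -0.017]
contact_force: [-0.2, 1.4, 0.3]
opening: 0.6
```

```bash
python3 go.py .463 .0452 .105
```

```text
pos [0.461 0.045 0.102] t 3.95 x [ 0.375 -0.927  0.003] z [ 0.015  0.002 -1.   ] F [-0.231  1.414  0.283] op 0.6000732598011959
units [ 0.012 -0.038 -0.065]
```

Request:
{"api": "apply_moves", "payload": {
  "deltas": [
    {"x":0.01,"y":-0.04,"z":-0.04,"twist":0.0,"gripper":0.6},
    {"x":0.0,"y":0.0,"z":0.0,"twist":0.0,"gripper":0.3},
    {"x":0.0,"y":0.0,"z":0.0,"twist":0.0,"gripper":0.0},
    {"x":0.0,"y":0.0,"z":0.0,"twist":0.0,"gripper":0.0},
    {"x":0.0,"y":0.0,"z":0.0,"twist":0.0,"gripper":0.0},
    {"x":0.0,"y":0.0,"z":0.0,"twist":0.0,"gripper":0.0}
  ]
}}

```text
clock: 4.55
eef_pos: [0.4638, 0.0454, 0.105]
eef_rot: [-2.595, 1.75, -0.019]
contact_force: [0.4, -0.0, -1.7]
opening: 0.218
```

```bash
python3 go.py .463 .0452 .105; python3 - <<'E'
from h import *
o=[]
for n,b in(("scene",(240,120,90,100)),("top",(200,170,90,100))):
    grab(n,"pics/x.png");im=cv2.imread("pics/x.png");x,y,w,h=b
    o.append(cv2.resize(im[y:y+h,x:x+w],None,fx=4.4,fy=4.4))
cv2.imwrite("pics/c3.png",np.hstack(o))
E
```

```text
pos [0.464 0.045 0.105] t 4.55 x [ 0.375 -0.927  0.004] z [ 0.016  0.002 -1.   ] F [ 0.425 -0.024 -1.744] op 0.2176434734265922
units [-0.003  0.016 -0.   ]
```

View pics/c3.png

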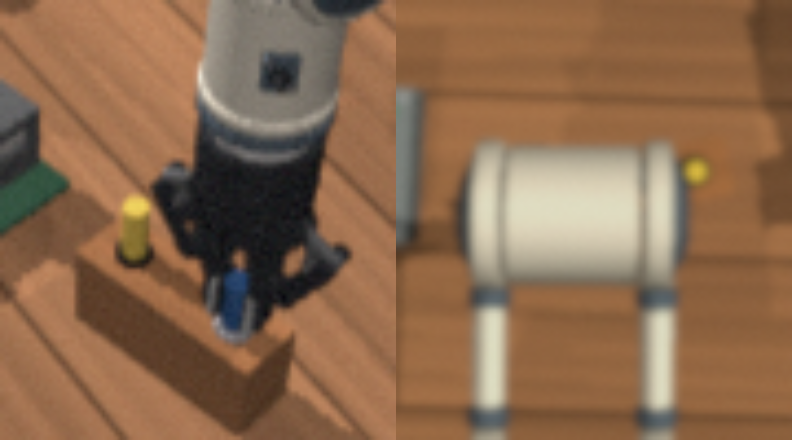

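The pin is gripped: the opening reads 0.218 (about 20 mm), and the scene view shows the blue grip between the pads at (293,189). I'll lift it straight up.

Request:
{"api": "apply_moves", "payload": {
  "deltas": [
    {"x":0.0,"y":0.0,"z":-0.15,"twist":0.0,"gripper":0.0},
    {"x":0.0,"y":0.0,"z":-0.25,"twist":0.0,"gripper":0.0},
    {"x":0.0,"y":0.0,"z":-0.25,"twist":0.0,"gripper":0.0},
    {"x":0.0,"y":0.0,"z":-0.25,"twist":0.0,"gripper":0.0},
    {"x":0.0,"y":0.0,"z":-0.25,"twist":0.0,"gripper":0.0},
    {"x":0.0,"y":0.0,"z":-0.3,"twist":0.0,"gripper":0.0},
    {"x":0.0,"y":0.0,"z":-0.3,"twist":0.0,"gripper":0.0},
    {"x":0.0,"y":0.0,"z":-0.3,"twist":0.0,"gripper":0.0},
    {"x":0.0,"y":0.0,"z":-0.3,"twist":0.0,"gripper":0.0},
    {"x":0.0,"y":0.0,"z":-0.2,"twist":0.0,"gripper":0.0}
  ]
}}

```text
clock: 5.65
eef_pos: [0.4614, 0.045, 0.245]
eef_rot: [-2.594, 1.75, -0.022]
contact_force: [0.8, -0.2, -0.3]
opening: 0.22
```

```bash
python3 go.py .502 -.212 .235; python3 - <<'E'
from h import *
o=[]
for n,b in(("scene",(240,80,90,130)),("top",(200,150,90,130))):
    grab(n,"pics/x.png");im=cv2.imread("pics/x.png");x,y,w,h=b
    o.append(cv2.resize(im[y:y+h,x:x+w],None,fx=4.4,fy=4.4))
cv2.imwrite("pics/c4.png",np.hstack(o))
E
```

```text
pos [0.461 0.045 0.245] t 5.65 x [ 0.375 -0.927  0.005] z [ 0.019  0.002 -1.   ] F [ 0.778 -0.155 -0.293] op 0.22018099320324253
units [5.069 1.177 0.202]
```

View pics/c4.png

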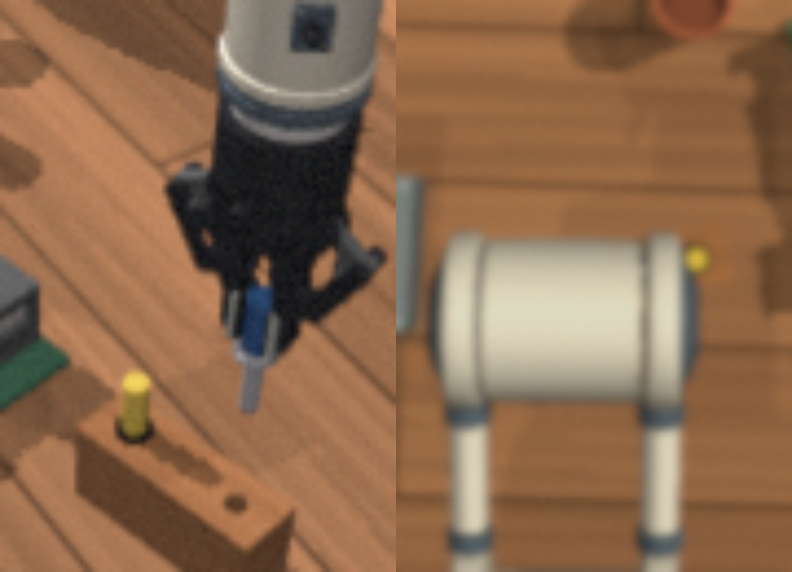

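The pin is out of the stand and held upright, with its shank tip near (297,172) in the scene view. I'll carry it over the fork.

Request:
{"api": "apply_moves", "payload": {
  "deltas": [
    {"x":0.3,"y":0.08,"z":0.0,"twist":0.0,"gripper":0.0},
    {"x":0.5,"y":0.12,"z":0.0,"twist":0.0,"gripper":0.0},
    {"x":0.5,"y":0.12,"z":0.0,"twist":0.0,"gripper":0.0},
    {"x":0.5,"y":0.12,"z":0.0,"twist":0.0,"gripper":0.0},
    {"x":0.5,"y":0.12,"z":0.0,"twist":0.0,"gripper":0.0},
    {"x":0.5,"y":0.12,"z":0.0,"twist":0.0,"gripper":0.0},
    {"x":0.5,"y":0.12,"z":0.0,"twist":0.0,"gripper":0.0},
    {"x":0.5,"y":0.12,"z":0.0,"twist":0.0,"gripper":0.0},
    {"x":0.5,"y":0.12,"z":0.0,"twist":0.0,"gripper":0.0},
    {"x":0.4,"y":0.1,"z":0.0,"twist":0.0,"gripper":0.0},
    {"x":0.2,"y":0.05,"z":0.0,"twist":0.0,"gripper":0.0},
    {"x":0.0,"y":0.0,"z":0.0,"twist":0.0,"gripper":0.0}
  ]
}}

```text
clock: 6.95
eef_pos: [0.4976, -0.2125, 0.2335]
eef_rot: [-2.599, 1.747, 0.003]
contact_force: [0.3, 0.3, -1.5]
opening: 0.217
```

```bash
python3 go.py .502 -.212 .19
```

```text
pos [ 0.498 -0.213  0.233] t 6.95 x [ 0.377 -0.926 -0.007] z [ 0.004  0.009 -1.   ] F [ 0.307  0.322 -1.537] op 0.21658938168769004
units [ 0.03  -0.079  0.87 ]
```

Request:
{"api": "apply_moves", "payload": {
  "deltas": [
    {"x":0.03,"y":-0.08,"z":0.2,"twist":0.0,"gripper":0.0},
    {"x":0.0,"y":0.0,"z":0.2,"twist":0.0,"gripper":0.0},
    {"x":0.0,"y":0.0,"z":0.2,"twist":0.0,"gripper":0.0},
    {"x":0.0,"y":0.0,"z":0.2,"twist":0.0,"gripper":0.0},
    {"x":0.0,"y":0.0,"z":0.2,"twist":0.0,"gripper":0.0},
    {"x":0.0,"y":0.0,"z":0.1,"twist":0.0,"gripper":0.0},
    {"x":0.0,"y":0.0,"z":0.0,"twist":0.0,"gripper":0.0}
  ]
}}

```text
clock: 7.65
eef_pos: [0.5019, -0.2073, 0.1714]
eef_rot: [-2.602, 1.741, 0.01]
contact_force: [0.4, 0.3, -1.9]
opening: 0.223
```

```bash
python3 go.py .502 -.212 .17;  python3 - <<'E'
from h import *
o=[]
for n,b in(("scene",(200,90,70,80)),("top",(280,160,70,80))):
    grab(n,f"pics/{n}5.png");im=cv2.imread(f"pics/{n}5.png");x,y,w,h=b
    o.append(cv2.resize(im[y:y+h,x:x+w],None,fx=5.7,fy=5.7))
cv2.imwrite("pics/c5.png",np.clip(np.hstack(o)*1.5,0,255))
E
```

```text
pos [ 0.502 -0.207  0.171] t 7.65 x [ 0.381 -0.924 -0.011] z [ 0.001  0.012 -1.   ] F [ 0.39   0.301 -1.862] op 0.22278450674613953
units [0.088 0.034 0.028][ WARN:0@3.243] global loadsave.cpp:1063 imwrite_ Unsupported depth image for selected encoder is fallbacked to CV_8U.
```

View pics/c5.png

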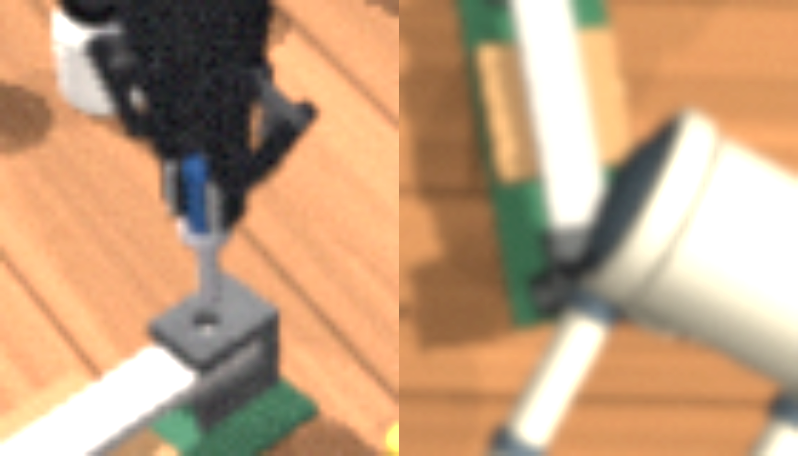

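```bash
python3 - <<'E'
from m import *
S=grab("scene","pics/scene6.png");s=manip.read_state()
M=R.from_rotvec(s["eef_rot"]).as_matrix();p=s["eef_pos"]
for dz in(-.012,.009,.035,.040,.087): print(dz,proj(S,p+M[:,2]*dz))
print(cen(S,(105,100,50),(125,255,255),(222,110,30,40)))
im=cv2.imread("pics/scene6.png");x,y,w,h=222,112,30,42
o=cv2.resize(im[y:y+h,x:x+w],None,fx=14,fy=14,interpolation=0)
cv2.imwrite("pics/c6.png",np.clip(o*1.6,0,255).astype(np.uint8))
for X,Y in((.502,-.212),(.505,-.208),(.5035,-.210)): print(proj(S,[X,Y,.068]))
E
```

```text
-0.012 [[235.33832967 117.37831006]]
0.009 [[235.57652671 122.80611129]]
0.035 [[235.86390571 129.33885076]]
0.04 [[235.91823833 130.57202747]]
0.087 [[236.41478232 141.81407452]]
(array([233.72, 122.18]), array([232, 116,   5,  14,  50], dtype=int32))
[[235.91260697 144.87087855]]
[[235.74480438 145.98186597]]
[[235.82880648 145.42567412]]
```

View pics/c6.png

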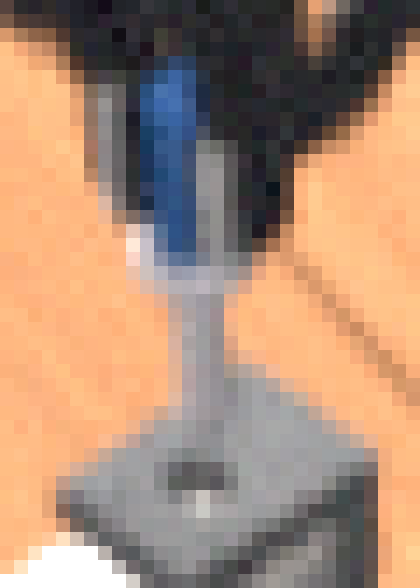

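The scene view shows the shank straight above the hole: shank axis at x≈236.0, hole centre near (235.8,146.2). I'll nudge sideways a few millimetres and start the insertion gently.

Request:
{"api": "apply_moves", "payload": {
  "deltas": [
    {"x":0.07,"y":0.0,"z":0.05,"twist":0.0,"gripper":0.0},
    {"x":0.0,"y":0.0,"z":0.1,"twist":0.0,"gripper":0.0},
    {"x":0.0,"y":0.0,"z":0.05,"twist":0.0,"gripper":0.0},
    {"x":0.0,"y":0.0,"z":0.0,"twist":0.0,"gripper":0.0}
  ]
}}

```text
clock: 8.2
eef_pos: [0.5046, -0.2118, 0.1641]
eef_rot: [-2.601, 1.742, 0.001]
contact_force: [0.1, 0.2, -0.3]
opening: 0.218
```

```bash
python3 go.py .5035 -.2105 .15; python3 - <<'E'
from m import *
S=grab("scene","pics/scene7.png")
im=cv2.imread("pics/scene7.png");x,y,w,h=222,112,30,42
o=cv2.resize(im[y:y+h,x:x+w],None,fx=14,fy=14,interpolation=0)
cv2.imwrite("pics/c7.png",np.clip(o*1.6,0,255).astype(np.uint8))
E
```

```text
pos [ 0.505 -0.212  0.164] t 8.2 x [ 0.381 -0.925 -0.007] z [ 0.006  0.01  -1.   ] F [ 0.116  0.16  -0.345] op 0.21768385852394348
units [-0.031  0.012  0.282]
```

View pics/c7.png

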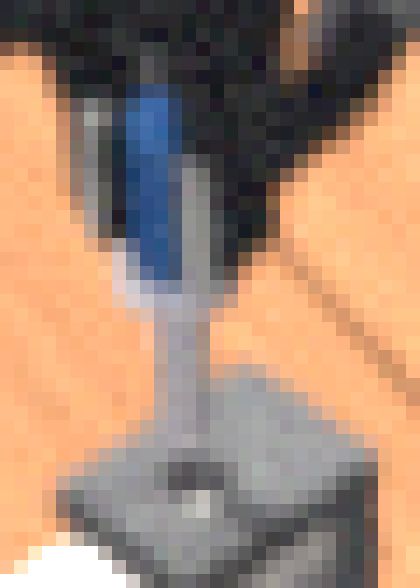

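```bash
python3 - <<'E'
from m import *
S=grab("scene");s=manip.read_state()
M=R.from_rotvec(s["eef_rot"]).as_matrix();p=s["eef_pos"]
tip=p+M[:,2]*.087
print(p,tip,proj(S,tip),proj(S,p+M[:,2]*.059))
a=proj(S,[.503,-.21,.068]);print(a)
J=np.array([(proj(S,[.504,-.21,.068])-a)[0],(proj(S,[.503,-.209,.068])-a)[0]]).T;print("px per mm",J)
for v in (145.3,146.,146.6): print(v,onz(S,(235.7,v),.068))
E
```

```text
[ 0.50461864 -0.2118492   0.16441545] [ 0.50515203 -0.21101653  0.07742107] [[235.12288932 143.29588834]] [[234.84313958 136.73857364]]
[[235.96446186 145.3661455 ]]
px per mm [[-0.27134577  0.16166458]
 [ 0.11907405  0.18847336]]
145.3 [[ 0.50355641 -0.21070276  0.068     ]]
146.0 [[ 0.50516135 -0.20800597  0.068     ]]
146.6 [[ 0.50653299 -0.20570123  0.068     ]]
```

Request:
{"api": "apply_moves", "payload": {
  "deltas": [
    {"x":-0.03,"y":0.035,"z":0.0,"twist":0.0,"gripper":0.0},
    {"x":0.0,"y":0.0,"z":0.05,"twist":0.0,"gripper":0.0},
    {"x":0.0,"y":0.0,"z":0.1,"twist":0.0,"gripper":0.0},
    {"x":0.0,"y":0.0,"z":0.0,"twist":0.0,"gripper":0.0}
  ]
}}

```text
clock: 8.7
eef_pos: [0.5024, -0.2109, 0.1567]
eef_rot: [-2.601, 1.742, -0.001]
contact_force: [-0.2, 0.3, -1.6]
opening: 0.217
```

```bash
python3 go.py .5025 -.2113 .15; python3 - <<'E'
from m import *
S=grab("scene","pics/scene8.png")
im=cv2.imread("pics/scene8.png");x,y,w,h=222,112,30,42
o=cv2.resize(im[y:y+h,x:x+w],None,fx=14,fy=14,interpolation=0)
cv2.imwrite("pics/c8.png",np.clip(o*1.6,0,255).astype(np.uint8))
E
```

```text
pos [ 0.502 -0.211  0.157] t 8.7 x [ 0.381 -0.925 -0.006] z [ 0.007  0.009 -1.   ] F [-0.162  0.331 -1.555] op 0.21741784901427538
units [0.008 0.002 0.134]
```

View pics/c8.png

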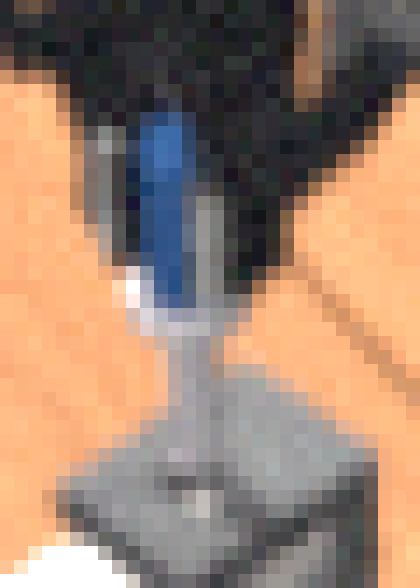

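The shank tip has reached the mouth of the hole, near (235.4,145.8) and centred in x. I'll push on down and watch the force.

Request:
{"api": "apply_moves", "payload": {
  "deltas": [
    {"x":0.0,"y":0.0,"z":0.1,"twist":0.0,"gripper":0.0},
    {"x":0.0,"y":0.0,"z":0.1,"twist":0.0,"gripper":0.0}
  ]
}}

```text
clock: 8.95
eef_pos: [0.503, -0.2111, 0.1474]
eef_rot: [-2.601, 1.741, -0.004]
contact_force: [0.4, -0.4, -1.1]
opening: 0.219
```

```bash
python3 go.py .5025 -.2113 .105
```

```text
pos [ 0.503 -0.211  0.147] t 8.95 x [ 0.381 -0.925 -0.004] z [ 0.009  0.008 -1.   ] F [ 0.357 -0.371 -1.124] op 0.21941825428426598
units [0.005 0.02  0.848]
```

Request:
{"api": "apply_moves", "payload": {
  "deltas": [
    {"x":0.0,"y":0.0,"z":0.1,"twist":0.0,"gripper":0.0},
    {"x":0.0,"y":0.0,"z":0.1,"twist":0.0,"gripper":0.0},
    {"x":0.0,"y":0.0,"z":0.1,"twist":0.0,"gripper":0.0},
    {"x":0.0,"y":0.0,"z":0.1,"twist":0.0,"gripper":0.0}
  ]
}}

```text
clock: 9.35
eef_pos: [0.5029, -0.2108, 0.125]
eef_rot: [-2.601, 1.741, -0.003]
contact_force: [0.5, 0.5, -1.3]
opening: 0.22
```

```bash
python3 go.py .5025 -.2113 .103
```

```text
pos [ 0.503 -0.211  0.125] t 9.35 x [ 0.381 -0.925 -0.005] z [ 0.008  0.009 -1.   ] F [ 0.468  0.465 -1.321] op 0.21981613976402914
units [0.009 0.017 0.44 ]
```

Request:
{"api": "apply_moves", "payload": {
  "deltas": [
    {"x":0.0,"y":0.0,"z":0.1,"twist":0.0,"gripper":0.0},
    {"x":0.0,"y":0.0,"z":0.1,"twist":0.0,"gripper":0.0},
    {"x":0.0,"y":0.0,"z":0.1,"twist":0.0,"gripper":0.0},
    {"x":0.0,"y":0.0,"z":0.06,"twist":0.0,"gripper":0.0}
  ]
}}

```text
clock: 9.75
eef_pos: [0.5028, -0.2105, 0.1046]
eef_rot: [-2.601, 1.742, -0.001]
contact_force: [-0.7, -0.2, -1.5]
opening: 0.218
```

```bash
python3 go.py .5025 -.2113 .103
```

```text
pos [ 0.503 -0.21   0.105] t 9.75 x [ 0.381 -0.925 -0.006] z [ 0.007  0.009 -1.   ] F [-0.69  -0.223 -1.488] op 0.21754366395547903
units [0.013 0.013 0.032]
```

Request:
{"api": "apply_moves", "payload": {
  "deltas": [
    {"x":0.0,"y":0.0,"z":0.04,"twist":0.0,"gripper":0.0},
    {"x":0.0,"y":0.0,"z":0.04,"twist":0.0,"gripper":0.0}
  ]
}}

```text
clock: 9.95
eef_pos: [0.5028, -0.2104, 0.1029]
eef_rot: [-2.601, 1.741, -0.002]
contact_force: [-6.8, 3.9, 14.1]
opening: 0.214
```

```bash
python3 go.py .5025 -.2113 .103
```

```text
pos [ 0.503 -0.21   0.103] t 9.95 x [ 0.381 -0.925 -0.005] z [ 0.007  0.009 -1.   ] F [-6.779  3.946 14.097] op 0.2135784739269257
units [ 0.014  0.013 -0.002]
```

There's contact at 14 N with TCP z = 0.103, which is the expected home height. I'll release and back straight up.

Request:
{"api": "apply_moves", "payload": {
  "deltas": [
    {"x":0.0,"y":0.0,"z":0.0,"twist":0.0,"gripper":0.5},
    {"x":0.0,"y":0.0,"z":0.0,"twist":0.0,"gripper":0.5},
    {"x":0.0,"y":0.0,"z":0.0,"twist":0.0,"gripper":0.5},
    {"x":0.0,"y":0.0,"z":0.0,"twist":0.0,"gripper":0.5},
    {"x":0.0,"y":0.0,"z":-0.15,"twist":0.0,"gripper":0.5},
    {"x":0.0,"y":0.0,"z":-0.3,"twist":0.0,"gripper":0.5},
    {"x":0.0,"y":0.0,"z":-0.3,"twist":0.0,"gripper":0.5},
    {"x":0.0,"y":0.0,"z":-0.4,"twist":0.0,"gripper":0.5},
    {"x":0.0,"y":0.0,"z":-0.4,"twist":0.0,"gripper":0.5}
  ]
}}

```text
clock: 10.85
eef_pos: [0.5018, -0.211, 0.1854]
eef_rot: [-2.601, 1.741, -0.001]
contact_force: [0.0, -0.6, 0.3]
opening: 0.498
```

```bash
python3 go.py .485 -.0425 .20; python3 - <<'E'
from m import *
S=grab("scene","pics/scene9.png")
im=cv2.imread("pics/scene9.png");x,y,w,h=190,70,120,150
o=cv2.resize(im[y:y+h,x:x+w],None,fx=4,fy=4)
cv2.imwrite("pics/c9.png",np.clip(o*1.4,0,255).astype(np.uint8))
c,st=cen(S,(105,100,50),(125,255,255),(222,110,30,50));print(c,st,proj(S,[[.503,-.21,.094],[.503,-.21,.115]]))
E
```

```text
pos [ 0.502 -0.211  0.185] t 10.85 x [ 0.381 -0.925 -0.006] z [ 0.007  0.009 -1.   ] F [ 0.045 -0.644  0.342] op 0.49810670858842565
units [-3.245 -0.975 -0.264]
[235.30357143 139.57142857] [233 134   6  13  56] [[235.71602115 139.41612545]
 [235.51021078 134.47525368]]
```

View pics/c9.png

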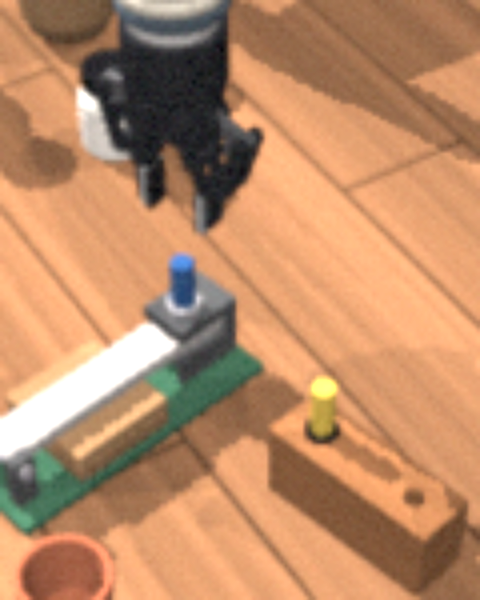

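The pin stands home in the fork with its collar on top, blue centre at (235.3,139.6), matching the predicted (235.7,139.4). Next is the stylus.

Request:
{"api": "apply_moves", "payload": {
  "deltas": [
    {"x":-0.2,"y":-0.06,"z":-0.1,"twist":0.0,"gripper":0.6},
    {"x":-0.4,"y":-0.12,"z":-0.1,"twist":0.0,"gripper":0.6},
    {"x":-0.5,"y":-0.15,"z":0.0,"twist":0.0,"gripper":0.6},
    {"x":-0.5,"y":-0.15,"z":0.0,"twist":0.0,"gripper":0.6},
    {"x":-0.5,"y":-0.15,"z":0.0,"twist":0.0,"gripper":0.6},
    {"x":-0.5,"y":-0.15,"z":0.0,"twist":0.0,"gripper":0.6},
    {"x":-0.4,"y":-0.12,"z":0.0,"twist":0.0,"gripper":0.6},
    {"x":-0.2,"y":-0.06,"z":0.0,"twist":0.0,"gripper":0.6},
    {"x":0.0,"y":0.0,"z":0.0,"twist":0.0,"gripper":0.6}
  ]
}}

```text
clock: 11.8
eef_pos: [0.4849, -0.0357, 0.2074]
eef_rot: [-2.597, 1.739, -0.02]
contact_force: [1.2, -0.6, 0.6]
opening: 0.602
```

```bash
python3 go.py .485 -.042 .15
```

```text
pos [ 0.485 -0.036  0.207] t 11.8 x [ 0.381 -0.925  0.002] z [ 0.019  0.006 -1.   ] F [ 1.225 -0.634  0.619] op 0.6024671207605532
units [0.116 0.069 1.148]
```

Request:
{"api": "apply_moves", "payload": {
  "deltas": [
    {"x":0.12,"y":0.07,"z":0.15,"twist":0.0,"gripper":0.6},
    {"x":0.0,"y":0.0,"z":0.2,"twist":0.0,"gripper":0.6},
    {"x":0.0,"y":0.0,"z":0.2,"twist":0.0,"gripper":0.6},
    {"x":0.0,"y":0.0,"z":0.2,"twist":0.0,"gripper":0.6},
    {"x":0.0,"y":0.0,"z":0.2,"twist":0.0,"gripper":0.6},
    {"x":0.0,"y":0.0,"z":0.1,"twist":0.0,"gripper":0.6},
    {"x":0.0,"y":0.0,"z":0.0,"twist":0.0,"gripper":0.6}
  ]
}}

```text
clock: 12.5
eef_pos: [0.484, -0.0461, 0.1478]
eef_rot: [-2.596, 1.747, -0.015]
contact_force: [-0.7, -0.5, -0.7]
opening: 0.601
```

```bash
python3 go.py .485 -.042 .105; python3 - <<'E'
from m import *
S=grab("scene","pics/scene10.png")
im=cv2.imread("pics/scene10.png");x,y,w,h=240,110,80,100
o=cv2.resize(im[y:y+h,x:x+w],None,fx=5,fy=5)
cv2.imwrite("pics/c10.png",np.clip(o*1.4,0,255).astype(np.uint8))
E
```

```text
pos [ 0.484 -0.046  0.148] t 12.5 x [ 0.377 -0.926  0.001] z [ 0.015  0.005 -1.   ] F [-0.7   -0.479 -0.66 ] op 0.6006819706383129
units [-0.069 -0.035  0.856]
```

View pics/c10.png

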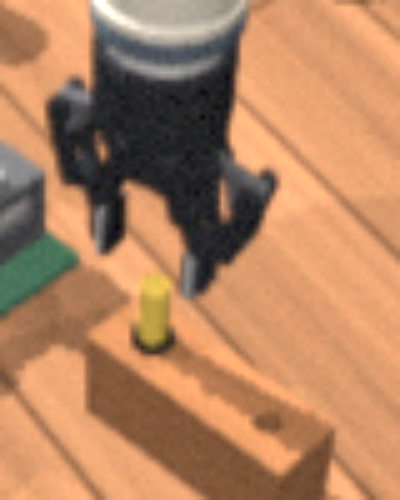

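The fingers straddle the yellow handle. I'll correct sideways and go down slowly.

Request:
{"api": "apply_moves", "payload": {
  "deltas": [
    {"x":-0.07,"y":-0.035,"z":0.1,"twist":0.0,"gripper":0.6},
    {"x":0.0,"y":0.0,"z":0.15,"twist":0.0,"gripper":0.6},
    {"x":0.0,"y":0.0,"z":0.15,"twist":0.0,"gripper":0.6},
    {"x":0.0,"y":0.0,"z":0.15,"twist":0.0,"gripper":0.6},
    {"x":0.0,"y":0.0,"z":0.1,"twist":0.0,"gripper":0.6},
    {"x":0.0,"y":0.0,"z":0.05,"twist":0.0,"gripper":0.6},
    {"x":0.0,"y":0.0,"z":0.0,"twist":0.0,"gripper":0.6}
  ]
}}

```text
clock: 13.25
eef_pos: [0.4856, -0.0414, 0.1111]
eef_rot: [-2.596, 1.745, -0.018]
contact_force: [-1.0, 0.6, -0.4]
opening: 0.603
```

```bash
python3 go.py .485 -.042 .105
```

```text
pos [ 0.486 -0.041  0.111] t 13.25 x [ 0.377 -0.926  0.002] z [ 0.017  0.005 -1.   ] F [-0.966  0.618 -0.401] op 0.603069809749537
units [0.007 0.018 0.122]
```

Request:
{"api": "apply_moves", "payload": {
  "deltas": [
    {"x":0.01,"y":0.02,"z":0.11,"twist":0.0,"gripper":0.6},
    {"x":0.0,"y":0.0,"z":0.0,"twist":0.0,"gripper":0.4},
    {"x":0.0,"y":0.0,"z":0.0,"twist":0.0,"gripper":0.0},
    {"x":0.0,"y":0.0,"z":0.0,"twist":0.0,"gripper":0.0},
    {"x":0.0,"y":0.0,"z":0.0,"twist":0.0,"gripper":0.0},
    {"x":0.0,"y":0.0,"z":0.0,"twist":0.0,"gripper":0.0}
  ],
  "grip_force": 70
}}

```text
clock: 13.85
eef_pos: [0.4854, -0.0425, 0.1062]
eef_rot: [-2.595, 1.745, -0.021]
contact_force: [-0.1, 0.2, -1.6]
opening: 0.196
```

```bash
python3 go.py .485 -.042 .105
```

```text
pos [ 0.485 -0.042  0.106] t 13.85 x [ 0.377 -0.926  0.003] z [ 0.019  0.004 -1.   ] F [-0.071  0.231 -1.619] op 0.19598130444304046
units [-0.012  0.005  0.024]
```

Gripped: opening 0.196, about 18 mm. Lifting it.

Request:
{"api": "apply_moves", "payload": {
  "deltas": [
    {"x":0.0,"y":0.0,"z":-0.15,"twist":0.0,"gripper":0.0},
    {"x":0.0,"y":0.0,"z":-0.25,"twist":0.0,"gripper":0.0},
    {"x":0.0,"y":0.0,"z":-0.25,"twist":0.0,"gripper":0.0},
    {"x":0.0,"y":0.0,"z":-0.25,"twist":0.0,"gripper":0.0},
    {"x":0.0,"y":0.0,"z":-0.3,"twist":0.0,"gripper":0.0},
    {"x":0.0,"y":0.0,"z":-0.3,"twist":0.0,"gripper":0.0},
    {"x":0.0,"y":0.0,"z":-0.3,"twist":0.0,"gripper":0.0},
    {"x":0.0,"y":0.0,"z":-0.3,"twist":0.0,"gripper":0.0},
    {"x":0.0,"y":0.0,"z":-0.2,"twist":0.0,"gripper":0.0},
    {"x":0.0,"y":0.0,"z":0.0,"twist":0.0,"gripper":0.0}
  ]
}}

```text
clock: 14.85
eef_pos: [0.4836, -0.0431, 0.235]
eef_rot: [-2.593, 1.744, -0.029]
contact_force: [-0.1, 0.3, -1.2]
opening: 0.192
```

```bash
python3 go.py .482 .254 .225
```

```text
pos [ 0.484 -0.043  0.235] t 14.85 x [ 0.377 -0.926  0.006] z [ 0.025  0.004 -1.   ] F [-0.107  0.277 -1.202] op 0.1921842119976284
units [-5.517 -2.206  0.219]
```

Request:
{"api": "apply_moves", "payload": {
  "deltas": [
    {"x":-0.25,"y":-0.1,"z":0.0,"twist":0.0,"gripper":0.0},
    {"x":-0.5,"y":-0.2,"z":0.0,"twist":0.0,"gripper":0.0},
    {"x":-0.5,"y":-0.2,"z":0.0,"twist":0.0,"gripper":0.0},
    {"x":-0.5,"y":-0.2,"z":0.0,"twist":0.0,"gripper":0.0},
    {"x":-0.5,"y":-0.2,"z":0.0,"twist":0.0,"gripper":0.0},
    {"x":-0.5,"y":-0.2,"z":0.0,"twist":0.0,"gripper":0.0},
    {"x":-0.5,"y":-0.2,"z":0.0,"twist":0.0,"gripper":0.0},
    {"x":-0.5,"y":-0.2,"z":0.0,"twist":0.0,"gripper":0.0},
    {"x":-0.5,"y":-0.2,"z":0.0,"twist":0.0,"gripper":0.0},
    {"x":-0.4,"y":-0.15,"z":0.0,"twist":0.0,"gripper":0.0},
    {"x":-0.2,"y":-0.1,"z":0.0,"twist":0.0,"gripper":0.0},
    {"x":0.0,"y":0.0,"z":0.0,"twist":0.0,"gripper":0.0}
  ]
}}

```text
clock: 16.05
eef_pos: [0.4758, 0.2365, 0.2232]
eef_rot: [-2.604, 1.749, -0.003]
contact_force: [0.0, -1.0, -0.1]
opening: 0.189
```

```bash
python3 go.py .482 .254 .195
```

```text
pos [0.476 0.237 0.223] t 16.05 x [ 0.378 -0.926 -0.001] z [ 0.004  0.002 -1.   ] F [ 0.019 -1.038 -0.146] op 0.189318589920978
units [-0.276 -0.245  0.566]
```

Request:
{"api": "apply_moves", "payload": {
  "deltas": [
    {"x":-0.15,"y":-0.12,"z":0.1,"twist":0.0,"gripper":0.0},
    {"x":-0.13,"y":-0.12,"z":0.2,"twist":0.0,"gripper":0.0},
    {"x":0.0,"y":0.0,"z":0.2,"twist":0.0,"gripper":0.0},
    {"x":0.0,"y":0.0,"z":0.1,"twist":0.0,"gripper":0.0},
    {"x":0.0,"y":0.0,"z":0.0,"twist":0.0,"gripper":0.0}
  ]
}}

```text
clock: 16.55
eef_pos: [0.4821, 0.2531, 0.1887]
eef_rot: [-2.605, 1.755, -0.002]
contact_force: [0.6, 0.2, -0.6]
opening: 0.191
```

```bash
python3 go.py .482 .254 .195; cat > look.py <<'E'
from m import *
import sys
n=sys.argv[1]
S=grab("scene",f"pics/s{n}.png");T=grab("top",f"pics/t{n}.png");s=manip.read_state()
M=R.from_rotvec(s["eef_rot"]).as_matrix();p=s["eef_pos"]
tip=p+M[:,2]*.101
print("pos",p,"tip",tip,"proj tip",proj(S,tip),"mid rod",proj(S,p+M[:,2]*.08),"F",s["contact_force"])
im=cv2.imread(f"pics/s{n}.png");x,y,w,h=310,205,48,60
a=cv2.resize(im[y:y+h,x:x+w],None,fx=10,fy=10,interpolation=0)
im=cv2.imread(f"pics/t{n}.png");x,y,w,h=165,185,50,50
b=cv2.resize(im[y:y+h,x:x+w],None,fx=6,fy=6,interpolation=0)
o=np.zeros((600,790,3),np.uint8);o[:,:480]=a;o[:300,490:]=b
cv2.imwrite(f"pics/l{n}.png",np.clip(o*1.4,0,255).astype(np.uint8))
E
python3 look.py 11
```

```text
pos [0.482 0.253 0.189] t 16.55 x [ 0.376 -0.927  0.   ] z [ 0.001  0.    -1.   ] F [ 0.562  0.237 -0.603] op 0.19075116801963507
units [-0.018 -0.005 -0.127]
pos [0.4823322  0.25320296 0.18977355] tip [0.48260285 0.25326973 0.08877393] proj tip [[335.61979301 245.34370363]] mid rod [[336.98782926 240.95775035]] F [-0.94545291 -0.6903909  -0.25024632]
```

View pics/l11.png

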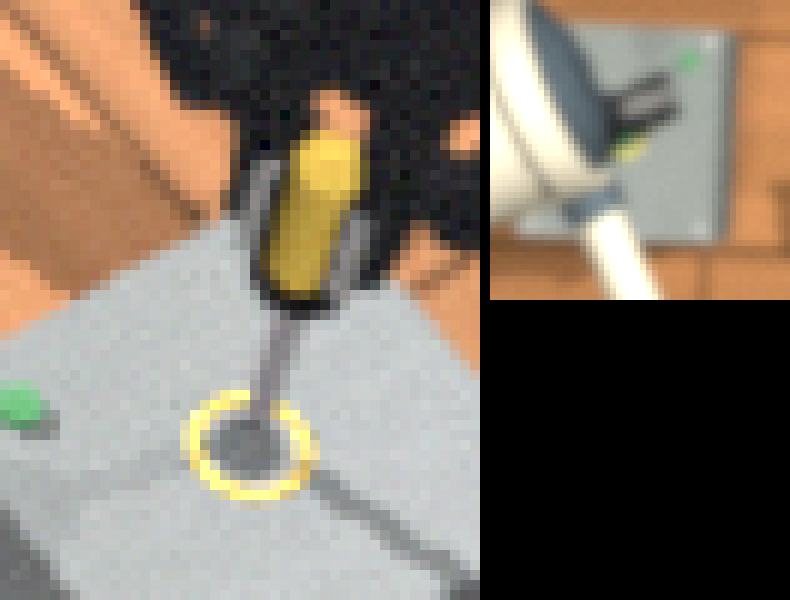

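```bash
python3 - <<'E'
from m import *
S=grab("scene")
print(onz(S,[(334.5,249.1),(334.8,248.2),(334.7,248.6)],.075))
E
python3 go.py .482 .253 .18
```

```text
[[0.4849932  0.25516248 0.075     ]
 [0.48262409 0.25348533 0.075     ]
 [0.48360499 0.25427806 0.075     ]]
pos [0.483 0.253 0.19 ] t 16.7 x [ 0.376 -0.927  0.   ] z [ 0.004  0.001 -1.   ] F [-0.006 -0.028 -0.251] op 0.19447549982792425
units [0.003 0.013 0.207]
```

The rod tip (335.3,246.7) is lined up with the yellow ring's centre (334.5,249.1), given its height above the box. I'll lower it in slowly.

Request:
{"api": "apply_moves", "payload": {
  "deltas": [
    {"x":0.0,"y":0.0,"z":0.1,"twist":0.0,"gripper":0.0},
    {"x":0.0,"y":0.0,"z":0.1,"twist":0.0,"gripper":0.0},
    {"x":0.0,"y":0.0,"z":0.06,"twist":0.0,"gripper":0.0},
    {"x":0.0,"y":0.0,"z":0.0,"twist":0.0,"gripper":0.0}
  ]
}}

```text
clock: 17.1
eef_pos: [0.4831, 0.2531, 0.1778]
eef_rot: [-2.601, 1.753, -0.006]
contact_force: [-0.4, 0.1, -1.1]
opening: 0.193
```

```bash
python3 look.py 12; python3 go.py .4823 .2533 .135
```

```text
pos [0.4832121  0.25323924 0.17834754] tip [0.48388841 0.25349283 0.07735012] proj tip [[334.56878157 247.95800405]] mid rod [[335.92607401 243.62443019]] F [-0.46388831  0.6836499  -0.50742172]
pos [0.483 0.253 0.178] t 17.2 x [ 0.375 -0.927  0.   ] z [ 0.007  0.003 -1.   ] F [-0.464  0.684 -0.507] op 0.19222137040019155
units [-0.008  0.023  0.867]
```

View pics/l12.png

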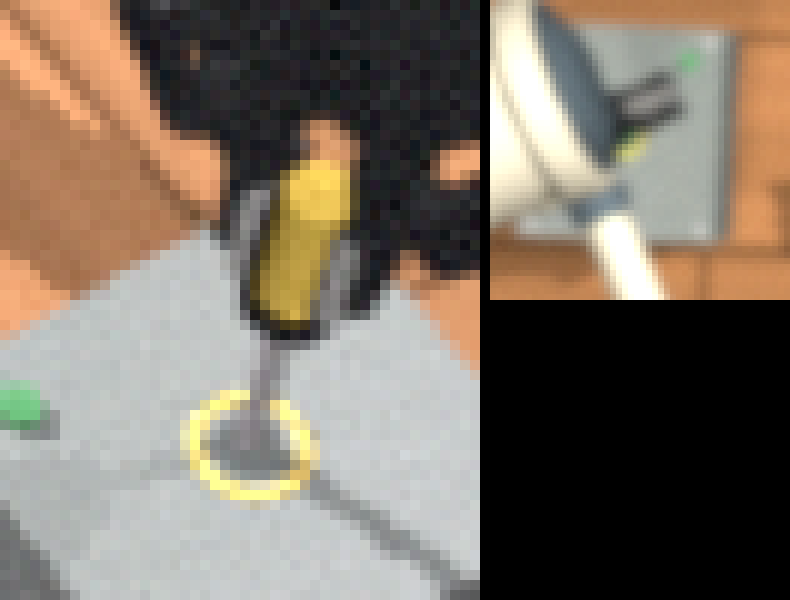

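The tip is at (253,445) in the crop and the ring centre is at (250,446), so it's centred. Going on down.

Request:
{"api": "apply_moves", "payload": {
  "deltas": [
    {"x":0.0,"y":0.0,"z":0.1,"twist":0.0,"gripper":0.0},
    {"x":0.0,"y":0.0,"z":0.1,"twist":0.0,"gripper":0.0},
    {"x":0.0,"y":0.0,"z":0.1,"twist":0.0,"gripper":0.0},
    {"x":0.0,"y":0.0,"z":0.1,"twist":0.0,"gripper":0.0},
    {"x":0.0,"y":0.0,"z":0.1,"twist":0.0,"gripper":0.0},
    {"x":0.0,"y":0.0,"z":0.05,"twist":0.0,"gripper":0.0}
  ]
}}

```text
clock: 17.8
eef_pos: [0.4835, 0.2534, 0.1488]
eef_rot: [-2.6, 1.752, -0.007]
contact_force: [0.4, -0.2, -0.7]
opening: 0.191
```

```bash
python3 go.py .4823 .2533 .135
```

```text
pos [0.484 0.253 0.149] t 17.8 x [ 0.375 -0.927  0.   ] z [ 0.007  0.003 -1.   ] F [ 0.44  -0.222 -0.748] op 0.19114904470545563
units [-0.007  0.026  0.276]
```

Request:
{"api": "apply_moves", "payload": {
  "deltas": [
    {"x":0.0,"y":0.02,"z":0.1,"twist":0.0,"gripper":0.0},
    {"x":0.0,"y":0.0,"z":0.1,"twist":0.0,"gripper":0.0},
    {"x":0.0,"y":0.0,"z":0.05,"twist":0.0,"gripper":0.0}
  ]
}}

```text
clock: 18.1
eef_pos: [0.4825, 0.253, 0.135]
eef_rot: [-2.6, 1.752, -0.007]
contact_force: [-0.3, 0.2, -0.5]
opening: 0.197
```

```bash
python3 go.py .4823 .2533 .129
```

```text
pos [0.483 0.253 0.135] t 18.1 x [ 0.375 -0.927  0.   ] z [ 0.007  0.003 -1.   ] F [-0.312  0.227 -0.465] op 0.19707489618675755
units [-0.007  0.003  0.119]
```

Request:
{"api": "apply_moves", "payload": {
  "deltas": [
    {"x":0.0,"y":0.0,"z":0.06,"twist":0.0,"gripper":0.0}
  ]
}}

```text
clock: 18.2
eef_pos: [0.4826, 0.2531, 0.1321]
eef_rot: [-2.6, 1.752, -0.007]
contact_force: [0.3, -0.1, 1.9]
opening: 0.189
```

Request:
{"api": "apply_moves", "payload": {
  "deltas": [
    {"x":0.0,"y":0.0,"z":0.06,"twist":0.0,"gripper":0.0}
  ]
}}

```text
clock: 18.3
eef_pos: [0.4828, 0.2531, 0.1295]
eef_rot: [-2.599, 1.752, -0.008]
contact_force: [0.0, -1.2, 3.3]
opening: 0.192
```

Request:
{"api": "apply_moves", "payload": {
  "deltas": [
    {"x":0.0,"y":0.0,"z":0.06,"twist":0.0,"gripper":0.0}
  ]
}}

```text
clock: 18.4
eef_pos: [0.4832, 0.2533, 0.1283]
eef_rot: [-2.598, 1.751, -0.009]
contact_force: [-4.1, -1.9, 15.7]
opening: 0.191
```

The force steps up to 15.7 N at TCP z = 0.128, so the button is on its stop. I'll check that it holds.

```bash
python3 go.py .4823 .2533 .129; python3 look.py 13;python3 look.py 14; python3 go.py .4823 .2533 .129; python3 - <<'E'
from m import *
S=grab("scene")
print(cen(S,(105,100,50),(125,255,255),(222,110,30,50)))
E
```

```text
pos [0.483 0.253 0.128] t 18.4 x [ 0.375 -0.927  0.   ] z [ 0.01   0.004 -1.   ] F [-4.147 -1.925 15.7  ] op 0.1910041034057016
units [-0.007  0.018 -0.015]
pos [0.48307127 0.25327463 0.12848949] tip [0.48404493 0.25365453 0.0274949 ] proj tip [[331.5641401  257.69214501]] mid rod [[332.84169773 253.65287442]] F [-3.4586938  -1.77971577  8.07778735]
pos [0.48308765 0.25325129 0.12850099] tip [0.48406222 0.25363395 0.02750642] proj tip [[331.55494501 257.68737875]] mid rod [[332.83228435 253.64782043]] F [-2.79662066 -1.47919508  9.13069919]
pos [0.483 0.253 0.129] t 18.6 x [ 0.375 -0.927  0.   ] z [ 0.01   0.004 -1.   ] F [-2.797 -1.479  9.131] op 0.19650109485647696
units [-0.007  0.014 -0.01 ]
(array([235.25      , 139.51785714]), array([233, 134,   6,  12,  56], dtype=int32))
```

View pics/l14.png

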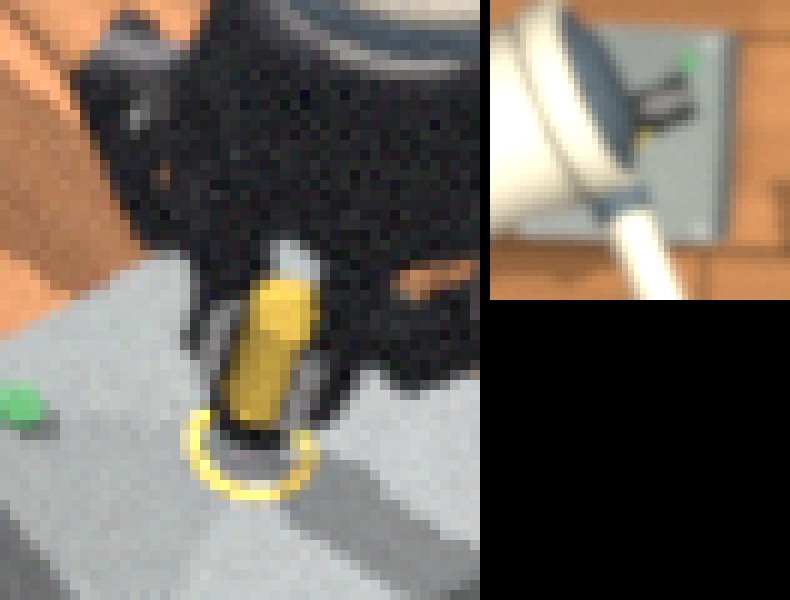

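View pics/s14.png

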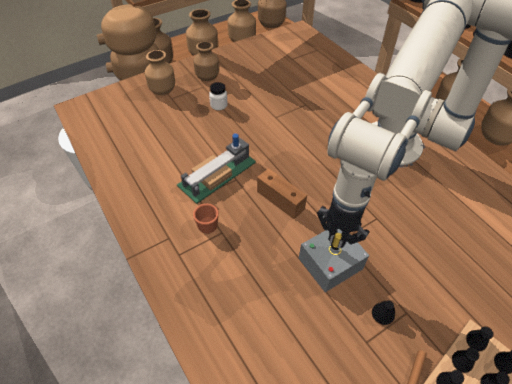

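The button is down with about 9 N steady. The tip estimate is z ≈ 0.0275, and fully down would be 0.028. I'll add a little push for margin and check that it stays steady.

Request:
{"api": "apply_moves", "payload": {
  "deltas": [
    {"x":0.0,"y":0.0,"z":0.08,"twist":0.0,"gripper":0.0},
    {"x":0.0,"y":0.0,"z":0.08,"twist":0.0,"gripper":0.0}
  ]
}}

```text
clock: 18.85
eef_pos: [0.484, 0.2536, 0.1281]
eef_rot: [-2.594, 1.748, -0.014]
contact_force: [-8.6, -3.9, 21.2]
opening: 0.194
```

```bash
python3 - <<'E'
from m import *
for i in range(12):
    if i%3==0:
        s=manip.read_state();print(s["clock"],s["eef_pos"],s["contact_force"],s["opening"])
    grab("scene")
E
```

```text
18.85 [0.48395809 0.25362772 0.12812724] [-8.587865   -3.87271069 21.22231432] 0.19432255960789685
19.0 [0.48488972 0.25403529 0.1281163 ] [-2.70124584 -2.19088731 15.78707465] 0.18835880259702997
19.15 [0.48490042 0.25403    0.12813281] [-3.48239978 -1.11338616 15.02124338] 0.1913738656492076
19.3 [0.48490453 0.25403612 0.12811912] [-2.71412649 -1.46798914 14.8089131 ] 0.19381424971505593
```

Steady at about 15 N, with position and grip holding. Handing in.

```bash
python3 -c "
from plant import manip
print(manip.hand_in()); s=manip.read_state(); print(s['clock'],s['eef_pos'],s['contact_force'],s['opening'])"
```

```text
the job is handed in; nothing more can be done
None
the job is handed in; nothing more can be done
```

Both steps are done and the job is handed in, at about 19.5 s of the 54 s allowed.

- **Pin:** I pushed it down through the fork until it stopped at 14 N, with the tool at the expected home height, then let go. Pictures after release and again before hand-in show it upright in the fork with its collar on top. Its blue grip was within half a pixel of where it should be.
- **Stylus:** I took it by its handle, put the rod through the yellow-ringed hole and pressed the button onto its stop. The tip estimate was z ≈ 0.0275 m against 0.028 m for fully down. It was still gripped (about 18 mm opening) and holding a steady 15 N or so, above the 5 N needed.
- **Other objects:** the cup, jar and casting were not touched and looked undisturbed in the last full picture.

**Disagreements along the way:**
- The two cameras differed by 2–6 mm on positions. I settled this by comparing the held pin and stylus with the holes in the scene view.
- The tool tilted by up to about 1.5° and drifted a few millimetres during faster moves; I corrected the drift before each grasp and fit. The last push also slid it about 2 mm sideways, with 3–9 N of side force, and the press stayed firm.
- The button's travel couldn't be seen directly, so "fully down" rests on the tool height and the rise in force at the stop.

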